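# Seat a loose filter in the slider of a lamp base and push the slider home

### The job

The ring-mounted glass filter lies loose on the pulled-out slider of the flat lamp base, just short of its round seat. Without picking it up, nudge it by its edge with the fingertips until it drops flat into the seat, then push the slider by its end all the way home, so that the filter comes to lie under the window. Leave the dust cap, the dish and the objective standing nearby where they are.

Things in the scene. Friction and masses are not known exactly. Their poses are not given: they have to be found in the camera images.
- filter_centre (a point): Loose filter: grey glass in a black ring, a flat disc 50 mm across and 7 mm thick, about 35 g. Point: its centre, 3.5 mm above its underside; z is its axis. It starts flat on the slider's face, 31 to 55 mm from the seat's centre on the outer (-x) side, up to 20 mm off the middle line. Past the seat's edge it tips; pushed on, it drops; the far wall stops it. If it hangs tilted, push its high edge.
- seat (a point): Centre of the slider's round seat, at the height of the slider's face (30 mm above the bench). Recess 55 mm across, 8 mm deep, closed flat floor: the seated filter's top is 1 mm below the face, its centre 4.5 mm below this point. -x points along the slider to its outer end, +x into the lamp base, y across, z up. The face is 84 mm wide and runs 91 mm from here to the outer end.
- slider (a joint): How far the slider (flat grey metal bar, 13 mm thick) is pulled out, m: 0 = home at its stop, seat under the window; 0.125 = fully out; starts at 0.111 to 0.119 with the seat wholly outside. It runs level along the seat's x, takes 2 to 4 N to move and stays where left. Its slot is only 3 mm higher than its face, so a filter not down in its seat strikes the base.
- finger_plate (a point): Middle of the outer face of the black finger plate at the slider's outer end, 100 mm from the seat's centre along its -x. The plate is 70 mm wide and 23 mm high (7 to 30 mm above the bench; this point at 18.5 mm); push it along the seat's +x. It stays 31 mm outside the base when the slider is home.
- lamp_base: Flat lamp base, a white box 190 x 150 mm, 49 mm high, with a black front plate and a round glass window 62 mm across on top; fixed to the bench. Origin: centre of its underside. x runs from the front plate (outer face at x = -0.099, where the slider comes out) to the back, y across, z up. Window and home seat at x = -0.030, y = 0.
- lens_cap: Bystander: plain black dust cap, a solid disc 46 mm in diameter and 12 mm high, lying on the bench. Origin: centre of its underside.
- petri: Bystander: closed clear petri dish, 58 mm in diameter and 14 mm high, on the bench. Origin: centre of its underside.
- objective: Bystander: dark microscope objective, 30 mm in diameter and 44 mm high, standing on the bench. Origin: centre of its underside.
Not all that is in view belongs to the job. What is shaped like the part that bears filter_centre but green is not meant.

How it is judged:
By the outcome, as a careful person would: the job done as asked, in the order asked, and still so for the second after the job is handed in, with the robot touching nothing.
It also fails if it takes over 51 s, if anything falls off the work surface, if the arm or the gripper's body presses on something with over 40 N, if the wrist force passes 120 N, or if a joint passes its speed limit or range.

### The arm

A 7-joint arm with a two-finger parallel gripper is mounted at the origin on a cart in front of the work surface, level with it; the furniture and walls round the work are solid. World frame = base frame: x ahead of the robot, y to its left, z up, the work surface at z = 0. Lengths are in m, angles in rad, forces in N, time in s.
With the tool pointing down it reaches from about 0.425 to 0.875 m from the base axis. Payload 4.7 kg.
Tool frame: the origin (TCP) lies at the very end of the fingers, on their centre line; the grasp point (between the pads) lies ctrl.pinch_z behind it (ctrl.pinch_z is the distance from the TCP to the grasp point, in m); x points along the fingers, y is the direction in which the jaws open and shut, and the axes are right-handed (so a half turn about x gives the same grasp; the last joint's range is limited). The gripper opens to 87 mm and grips with 3 to 60 N. Pads are 19 mm wide; open, the fingers measure 117 mm over their backs; the gripper's body (75 mm by 190 mm) begins 51 mm behind the grasp point.
Start: joints at [1.151, 0.321, -0.07, 1.45, 0.023, 1.371, -0.057], TCP at [0.273, -0.59, 0.223] pointing down, gripper open.
Joint ranges: [-2.86, 2.86], [-0.3, 2.09], [-1.38, 1.24], [0.06, 2.45], [-1.56, 4.7], [0.09, 2.05], [-2.69, 2.69]. Speed limits (rad/s): [2.57, 2.57, 3.14, 3.14, 3.14, 3.14, 3.14].

### API

Orientations are given as a rotation vector (axis times angle).
In Python, from bench import get_state, get_image, camera_info, order, ctrl gives the robot as it stands.
- The arm moves only by the tool jog_arm, never from a script. Its arguments are lists of equal length, an entry for each row: "claw": the finger opening in mm, from 0 to 87; "xyz": the shift along the tool's x, y, z in mm, a list of three; "roll": the turn about the tool's x in degrees. In form: {"claw": [claw, ...], "xyz": [[tx, ty, tz], ...], "roll": [roll, ...]}. A call has 1 to 5 rows; each row is the pose to reach, as a shift and turn from the pose measured when the call began, along the tool's axes at that moment; what a row does not reach only later rows make up. A row lasts 1/10 s, in which the tool goes at most 50 mm and 8.59 degrees, less where a joint would pass 70% of its speed; a pose out of reach is approached as far as the arm can. A call with a gripper value outside its range is refused whole. The fingers move at their own pace and stop on an object; "force" is the grip in N (left out, the last holds). Time passes only in rows, so rows that repeat a pose let the fingers close. It gives the time, the measured TCP pose, the force and the opening at its end, in the units of the state.
- get_state(): the state, without advancing time (a new reading comes with each control period).
- get_image(name): name is "side" or "top" or "wrist"; returns (picture, depth): 420x560x3 uint8, red, green, blue; 420x560 float32, m along the optical axis (not along the pixel's ray), 0 where there is no reading.
- camera_info(name): a dict with "intrinsics" (3x3 intrinsics, pixels), "rvec" (rotation vector, rad) and "tvec" (3), from world to camera coordinates, as OpenCV has them; the wrist camera has in their place "tool_from_camera" (4x4, takes a point from camera to tool coordinates, whose origin is the TCP and whose axes are the tool frame's). Camera axes: x right, y down, z forward; pixel columns grow to the right and rows downward; lengths in m; the calibration is good to about 2 mm. A picture is of the moment at which its call begins: read the wrist's pose just before it. camera_info takes no time and is no camera call.
- order.close_job(): hands the job in, once; it reports no verdict.
The state is a dict: "time": time; "joint_positions": joint angles; "qd": joint speeds; "joint_torque": joint torques, N m; "position": TCP position; "tool_rot": TCP orientation; "ft_force": force on the tool from outside, world axes, zero at the start; "torque": the same for the moment, N m; "grip_width": opening from 0.0 (shut) to 1.0 (fully open).
Only numpy, scipy, OpenCV 4.12 (cv2) and the standard library are available. Lean on these libraries where they do the work, as an engineer would, in place of code of your own. Each camera call takes 0.05 s, during which the arm holds its last target. There are 200 camera calls.

## Working session

There is one attempt and no reset: what is moved stays moved. The work goes in short steps, Python scripts to look and compute and a tool call to move; the robot and the scene stay as the last step left them, time stands still between calls to the robot, and variables do not carry over. Pictures are saved under pics/ and viewed, about 8 in all and at most 12, crops included, and the job is handed in when it is done.

Besides the shell and the picture viewer there is one more tool, called by a JSON object that holds its "name" and its "arguments", one argument or row to a line. jog_arm: Moves the arm, as the interface text tells. Its arguments: {"type":"object","properties":{"claw":{"type":"array"},"xyz":{"type":"array"},"roll":{"type":"array"},"force":{"type":"number"}},"required":["claw","xyz","roll"]}

```bash
mkdir -p pics; ls
cat > h.py <<'E'
import numpy as np, cv2
from bench import get_state, get_image, camera_info, order, ctrl
def cam(name, st=None):
    i=camera_info(name); K=np.array(i["intrinsics"])
    if name=="wrist":
        st=st or get_state(); T=np.eye(4); T[:3,:3]=cv2.Rodrigues(np.array(st["tool_rot"],float))[0]; T[:3,3]=st["position"]
        T=T@np.array(i["tool_from_camera"])
    else:
        T=np.eye(4); R=cv2.Rodrigues(np.array(i["rvec"],float))[0]; T[:3,:3]=R.T; T[:3,3]=-R.T@np.array(i["tvec"],float).ravel()
    return K,T   # T: camera->world
def plane(K,T,uv,z):
    uv=np.atleast_2d(uv); d=np.c_[uv,np.ones(len(uv))]@np.linalg.inv(K).T@T[:3,:3].T
    return T[:3,3]+d*((z-T[2,3])/d[:,2])[:,None]
def pts(K,T,dep):
    v,u=np.mgrid[:dep.shape[0],:dep.shape[1]]
    c=np.stack([(u-K[0,2])/K[0,0]*dep,(v-K[1,2])/K[1,1]*dep,dep],-1)
    return c@T[:3,:3].T+T[:3,3]
def proj(K,T,P):
    c=(np.atleast_2d(P)-T[:3,3])@T[:3,:3]; p=c@K.T; return p[:,:2]/p[:,2:]
E
python3 - <<'E'
from h import *
s=get_state(); print({k:np.round(v,3) for k,v in s.items()}, ctrl.pinch_z)
for n in ("top","side"):
    im,d=get_image(n); np.savez("%s0.npz"%n,im=im,d=d); cv2.imwrite("pics/%s0.png"%n,im[...,::-1])
    K,T=cam(n); print(n,np.round(K[0,0]),np.round(T,3))
E
```

```text
pics
{'time': np.float64(0.0), 'joint_positions': array([ 1.151,  0.322, -0.07 ,  1.452,  0.023,  1.371, -0.057]), 'qd': array([-0.   , -0.   ,  0.001,  0.001,  0.   , -0.   ,  0.002]), 'joint_torque': array([ 0.0000e+00, -4.9129e+01, -4.0400e-01, -3.1253e+01, -6.4000e-02,
        4.4000e-02,  0.0000e+00]), 'position': array([ 0.273, -0.589,  0.221]), 'tool_rot': array([ 1.982,  0.439, -1.983]), 'ft_force': array([0.271, 0.409, 0.202]), 'torque': array([0.035, 0.02 , 0.006]), 'grip_width': np.float64(1.001)} 0.0187
top 469.0 [[ 0.019 -0.992  0.127  0.413]
 [-1.    -0.017  0.018 -0.032]
 [-0.016 -0.127 -0.992  1.036]
 [ 0.     0.     0.     1.   ]]
side 444.0 [[-0.522 -0.745  0.416  0.133]
 [-0.853  0.451 -0.262  0.244]
 [ 0.007 -0.492 -0.871  0.854]
 [ 0.     0.     0.     1.   ]]
```

View pics/top0.png

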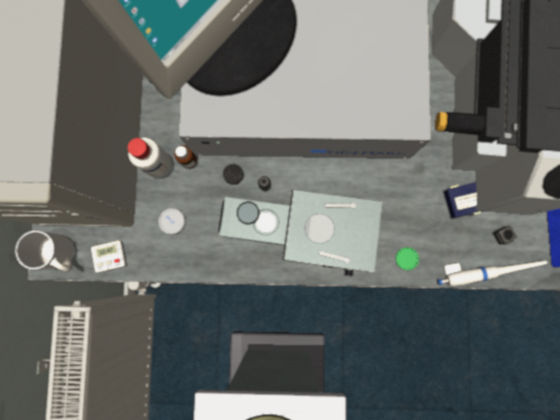

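View pics/side0.png

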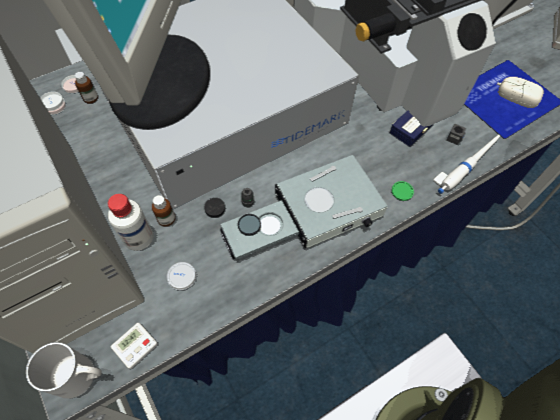

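Top view: the filter candidates are the grey glass in a black ring at (248,213), the green disc at (406,259) (decoy), the black cap at (232,174) and the petri dish at (171,221). I choose (248,213), which lies on the slider beside the white seat at (265,222). The objective is at (264,183).

Run:
```python
from h import *
z=np.load("top0.npz");z2=np.load("side0.npz")
a=cv2.resize(z["im"][160:280,200:400],None,fx=4,fy=4,interpolation=cv2.INTER_CUBIC)
b=cv2.resize(z2["im"][150:280,190:400],None,fx=3,fy=3,interpolation=cv2.INTER_CUBIC)
cv2.imwrite("pics/c_top.png",a[:,:,::-1])
for n,q in (("top",z),("side",z2)):
    K,T=cam(n);im=q["im"].astype(int);P=pts(K,T,q["d"])
    for nm,roi in dict(top=dict(seat=(205,240,252,282)),side=dict(seat=(208,240,256,285)))[n].items():
        r0,r1,c0,c1=roi
        m=(im.min(2)>200).astype(np.uint8); mm=np.zeros_like(m); mm[r0:r1,c0:c1]=m[r0:r1,c0:c1]
        ys,xs=np.nonzero(mm); print(n,nm,len(xs),xs.mean(),ys.mean(),plane(K,T,[[xs.mean(),ys.mean()]],.022))
    for uv in dict(top=[(248,213),(265,222),(232,218),(300,250),(232,174),(264,183),(171,221),(320,228)],side=[(249,225),(269,224),(235,240),(214,207),(247,196),(181,276),(319,200)])[n]:
        print(n,uv,np.round(P[uv[1],uv[0]],3),im[uv[1],uv[0]])
```

```text
top seat 336 266.05357142857144 222.1845238095238 [[0.51417404 0.01387103 0.022     ]]
top (248, 213) [0.532 0.053 0.036] [147 161 157]
top (265, 222) [0.515 0.016 0.022] [241 240 239]
top (232, 218) [0.521 0.087 0.031] [191 201 192]
top (300, 250) [ 0.454 -0.06   0.048] [190 201 191]
top (232, 174) [0.621 0.092 0.013] [60 57 54]
top (264, 183) [ 0.413 -0.032  1.036] [75 71 68]
top (171, 221) [0.514 0.223 0.017] [189 196 207]
top (320, 228) [ 0.501 -0.101  0.047] [215 213 206]
side seat 297 269.8181818181818 224.93265993265993 [[0.51499029 0.01659315 0.022     ]]
side (249, 225) [0.533 0.057 0.032] [108 125 129]
side (269, 224) [0.516 0.018 0.025] [245 247 249]
side (235, 240) [0.519 0.098 0.029] [167 182 180]
side (214, 207) [0.621 0.096 0.012] [59 59 57]
side (247, 196) [0.592 0.027 0.04 ] [53 53 52]
side (181, 276) [0.512 0.227 0.012] [219 223 223]
side (319, 200) [ 0.499 -0.096  0.051] [218 222 223]
```

View pics/c_top.png

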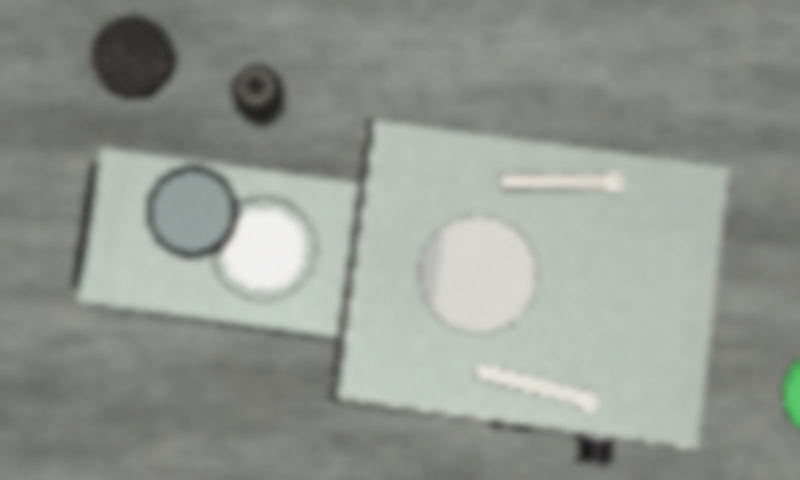

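Run:
```python
from h import *
z=np.load("top0.npz");K,T=cam("top")
f=lambda c,zz:plane(K,T,(np.atleast_2d(c)+.5)/4-.5+[200,160],zz)
C=f([(372,120),(728,167),(697,447),(338,400)],.049);print(C.round(4))
e=[(C[1]-C[0]),(C[2]-C[3])]; print([np.degrees(np.arctan2(v[1],v[0])) for v in e], np.degrees(np.arctan2(*(C[0]-C[3])[[1,0]]))-180)
S=f([(99,149),(358,183),(340,337),(79,300)],.030);print(S.round(4))
for v in (S[1]-S[0],S[2]-S[3]): print(np.degrees(np.arctan2(v[1],v[0])))
W=f((478,275),.049)[0];seat=f((265,249),.030)[0];fil=f((192,211),.037)[0]
u=(W-seat)[:2];d=np.hypot(*u);u/=d;print("W",W,"seat",seat,"fil",fil,"d",d,"ang",np.degrees(np.arctan2(u[1],u[0])))
for a in (np.arctan2(u[1],u[0]),np.radians(np.mean([np.degrees(np.arctan2(v[1],v[0])) for v in e]))):
    x=np.array([np.cos(a),np.sin(a)]);y=np.array([-x[1],x[0]]);r=(fil-seat)[:2];print("filter in seat frame",r@x,r@y,"plate",seat[:2]-.1*x)
print("tool R",cv2.Rodrigues(np.array(get_state()["tool_rot"],float))[0].round(3)); print(camera_info("wrist"))
# side-view filter height by two-view: ray of side
K2,T2=cam("side");print("side fil",plane(K2,T2,[(249,224.5)],.037),"cap",)
```

```text
[[ 0.5822 -0.0424  0.049 ]
 [ 0.56   -0.2312  0.049 ]
 [ 0.4127 -0.2139  0.049 ]
 [ 0.4335 -0.0269  0.049 ]]
[np.float64(-96.68216260407732), np.float64(-96.33918646826609)] -185.94008658781252
[[ 0.567   0.1053  0.03  ]
 [ 0.5508 -0.0356  0.03  ]
 [ 0.4674 -0.0273  0.03  ]
 [ 0.4847  0.1133  0.03  ]]
-96.57460731557829
-97.00991104620546
W [ 0.50034957 -0.09949481  0.049     ] seat [0.5140388  0.01390715 0.03      ] fil [0.53313125 0.05324391 0.037     ] d 0.11422521142116393 ang -96.88311072880545
filter in seat frame -0.041341363328385415 0.014240568150878166 plate [0.52602322 0.11318642]
filter in seat frame -0.041247923503524554 0.01450899409872244 plate [0.52537763 0.11326223]
tool R [[-0.001  0.42  -0.907]
 [ 0.001 -0.907 -0.42 ]
 [-1.    -0.002  0.   ]]
{'intrinsics': array([[336.73897778,   0.        , 284.60753154],
       [  0.        , 336.73897778, 211.00520329],
       [  0.        ,   0.        ,   1.        ]]), 'tool_from_camera': array([[-1.12043373e-05, -2.63180375e-01,  9.64746646e-01,
        -1.62473069e-01],
       [ 9.99999638e-01, -8.23502111e-04, -2.13035476e-04,
         1.03403262e-03],
       [ 8.50537655e-04,  9.64746294e-01,  2.63180289e-01,
        -7.15407896e-02],
       [ 0.00000000e+00,  0.00000000e+00,  0.00000000e+00,
         1.00000000e+00]])}
side fil [[0.53147408 0.05727388 0.037     ]] cap
```

The crop confirms it: the filter is at full-image (248,213), a black ring with grey glass, overlapping the white seat at (265.5,222). In the seat frame the filter sits at about (-41,+14) mm, and the slider is out about 114 mm. I'll hover behind the filter with the jaws 30 mm apart so they form a two-point cradle, aligned with the filter-to-seat line.

{"name": "jog_arm", "arguments": {
  "claw": [30,30,30,30,30],
  "xyz": [
    [20,-50,-54],
    [40,-100,-107],
    [60,-150,-160],
    [80,-200,-214],
    [100,-250,-268]
  ],
  "roll": [-8,-16,-24,-32,-39.5]
}}

```text
time: 0.6
position: [0.3636, -0.3643, 0.1554]
tool_rot: [1.527, 0.969, -1.528]
ft_force: [0.6, -0.1, 0.4]
grip_width: 0.63
```

```bash
cat >> h.py <<'E'
def togo(x,y,z,ang):
    "shift in tool mm and roll deg to reach TCP xyz, tool z axis pointing at ang deg in world plan"
    s=get_state(); R=cv2.Rodrigues(np.array(s["tool_rot"],float))[0]
    d=R.T@(np.array([x,y,z])-s["position"])*1000
    a=np.degrees(np.arctan2(R[1,2],R[0,2])); r=(a-ang+180)%360-180
    print("t",round(float(s["time"]),2),"pos",np.round(s["position"],4),"down",R[2,0].round(4),"ang",round(a,1),"F",np.round(s["ft_force"],1),"w",round(float(s["grip_width"])*87,1),"-> d",d.round(1),"roll",round(r,1))
E
python3 -c "
from h import *
togo(.549,.089,.12,-115.7)"
```

```text
t 0.6 pos [ 0.3636 -0.3643  0.1554] down -1.0 ang -115.3 F [ 0.6 -0.1  0.4] w 54.8 -> d [  35.9  -26.3 -489. ] roll 0.4
```

{"name": "jog_arm", "arguments": {
  "claw": [30,30,30,30,30],
  "xyz": [
    [10,-5,-50],
    [15,-10,-100],
    [20,-15,-150],
    [25,-20,-200],
    [30,-25,-250]
  ],
  "roll": [0,0,0,0,0]
}}

```text
time: 1.1
position: [0.4462, -0.1307, 0.1259]
tool_rot: [1.527, 0.968, -1.528]
ft_force: [0.8, 0.0, 1.2]
grip_width: 0.352
```

{"name": "jog_arm", "arguments": {
  "claw": [30,30,30,30,30],
  "xyz": [
    [0,0,-50],
    [0,0,-100],
    [0,0,-150],
    [0,0,-200],
    [0,0,-230]
  ],
  "roll": [0,0,0,0,0]
}}

```text
time: 1.6
position: [0.5452, 0.0815, 0.126]
tool_rot: [1.527, 0.972, -1.525]
ft_force: [0.1, -0.4, 0.3]
grip_width: 0.343
```

```bash
python3 -c "
from h import *
togo(.549,.089,.12,-115.7)
s=get_state();im,d=get_image('wrist');cv2.imwrite('pics/w1.png',im[...,::-1]);np.savez('w1.npz',im=im,d=d,pos=s['position'],rot=s['tool_rot'])"
```

```text
t 1.6 pos [0.5452 0.0815 0.126 ] down -1.0 ang -115.2 F [ 0.1 -0.4  0.3] w 29.8 -> d [ 6.1  0.2 -8.4] roll 0.5
```

View pics/w1.png

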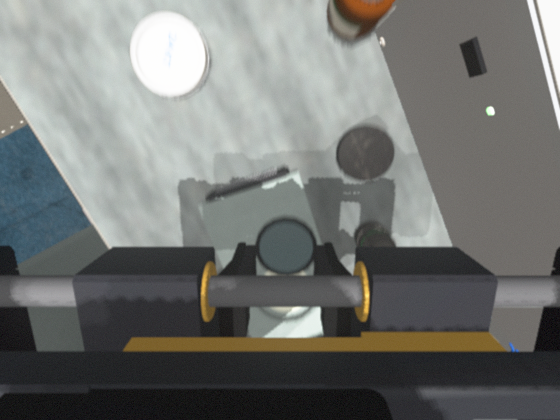

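Wrist view: the filter ring is centred at about (286,246) between the fingers, with the white seat below it. The cap is at (365,152) and the petri dish at (170,54).

Run:
```python
from h import *
z=np.load("w1.npz");K,T=cam("wrist",dict(tool_rot=z["rot"],position=z["pos"]))
P=pts(K,T,z["d"])
print("depth pts",P[246,286].round(4),P[225,286].round(4),P[200,240].round(4))
# ring outline: pixels 257..316 wide, top row 217
print("ring L,R,top",plane(K,T,[(256.5,246),(316,246),(286,216.5),(286,246.5)],.037).round(4))
print("plate corners",plane(K,T,[(207,197),(287,170)],.03).round(4), "slider face corners",plane(K,T,[(203,207),(298,172)],.03).round(4))
```

```text
depth pts [0.535  0.0563 0.0348] [0.5425 0.0723 0.0349] [0.5181 0.1053 0.0313]
ring L,R,top [[0.5141 0.067  0.037 ]
 [0.557  0.0469 0.037 ]
 [0.5457 0.0792 0.037 ]
 [0.5352 0.0567 0.037 ]]
plate corners [[0.4954 0.1183 0.03  ]
 [0.5614 0.1108 0.03  ]] slider face corners [[0.4886 0.1125 0.03  ]
 [0.5684 0.1058 0.03  ]]
```

{"name": "jog_arm", "arguments": {
  "claw": [30,30,30,30,30],
  "xyz": [
    [10,0,-10],
    [50,0,-10],
    [80,0,-10],
    [92,0,-10],
    [92,0,-10]
  ],
  "roll": [0,0,0,0,0]
}}

```text
time: 2.15
position: [0.5497, 0.096, 0.0331]
tool_rot: [1.526, 0.979, -1.521]
ft_force: [-0.3, -0.4, 0.0]
grip_width: 0.344
```

```bash
python3 -c "
from h import *
togo(.5145+.426*.0295,.0152+.905*.0295,.0335,-115.1)"
```

```text
t 2.15 pos [0.5497 0.096  0.0331] down -1.0 ang -114.9 F [-0.3 -0.4  0. ] w 29.9 -> d [-0.7  2.3 58.6] roll 0.2
```

{"name": "jog_arm", "arguments": {
  "claw": [30,30,30,30,30],
  "xyz": [
    [0,2,5],
    [0,2,12],
    [0,2,18],
    [0,2,24],
    [0,2,30]
  ],
  "roll": [0,0,0,0,0]
}}

```text
time: 2.65
position: [0.5391, 0.0674, 0.0336]
tool_rot: [1.527, 0.978, -1.52]
ft_force: [-0.3, 0.8, 0.7]
grip_width: 0.344
```

```bash
python3 -c "
from h import *
togo(.5145+.426*.0295,.0152+.905*.0295,.0335,-115.1)
a=[cv2.resize(get_image(n)[0][r:r+100,c:c+130],None,fx=3,fy=4,interpolation=cv2.INTER_CUBIC) for n,r,c in (('top',170,210),('side',180,210))]
cv2.imwrite('pics/p1.png',np.hstack(a)[...,::-1])"
```

```text
t 2.65 pos [0.5391 0.0674 0.0336] down -1.0 ang -114.9 F [-0.3  0.8  0.7] w 30.0 -> d [-0.1 -0.2 28.2] roll 0.2
```

View pics/p1.png

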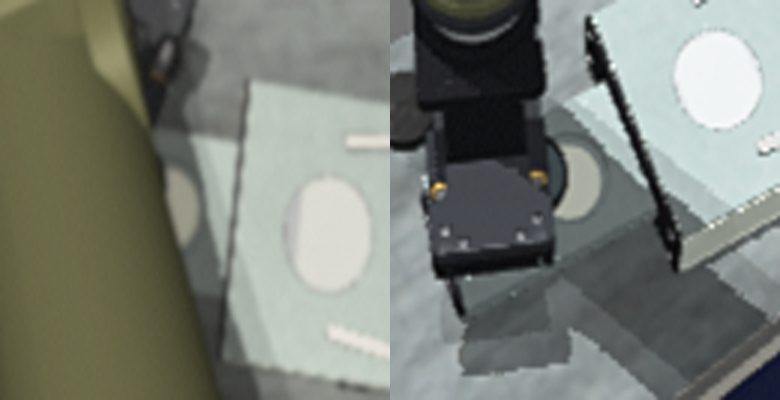

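Side view: the filter's edge sits in front of the fingers at (557,175) and overlaps the seat at (575,185). The slider hasn't moved. I'll keep pushing.

{"name": "jog_arm", "arguments": {
  "claw": [30,30,30,30,30],
  "xyz": [
    [0,0,5],
    [0,0,10],
    [0,0,15],
    [0,0,19],
    [0,0,22]
  ],
  "roll": [0,0,0,0,0]
}}

```text
time: 3.25
position: [0.5292, 0.0462, 0.033]
tool_rot: [1.526, 0.977, -1.523]
ft_force: [-0.1, 0.3, 0.6]
grip_width: 0.342
```

```bash
python3 -c "
from h import *
togo(.5145+.426*.0295,.0152+.905*.0295,.0335,-115.1)
s=get_state();im,d=get_image('wrist');b=get_image('side')[0]
a=[cv2.resize(im[200:340,200:370],(400,330)),cv2.resize(b[180:280,210:340],(400,330),interpolation=cv2.INTER_CUBIC)]
cv2.imwrite('pics/p2.png',np.hstack(a)[...,::-1])"
```

```text
t 3.25 pos [0.5292 0.0462 0.033 ] down -1.0 ang -115.0 F [-0.1  0.3  0.6] w 29.8 -> d [-0.5 -0.1  4.8] roll 0.1
```

View pics/p2.png

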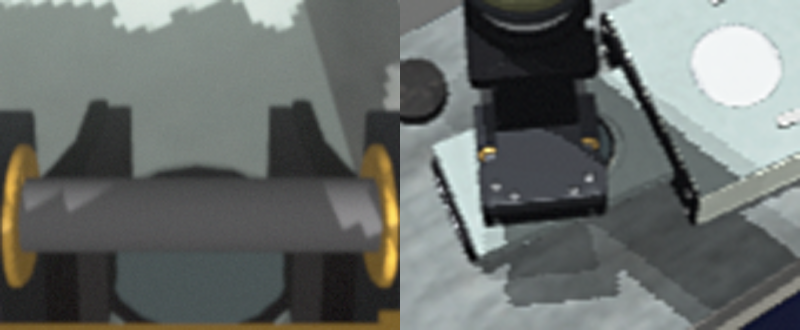

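The filter is between the fingertips, nearly in the seat. I'll push the last few millimetres, then lift and back away to look.

{"name": "jog_arm", "arguments": {
  "claw": [30,30,30,30,30],
  "xyz": [
    [0,0,2],
    [0,0,4],
    [0,0,5.5],
    [0,0,6],
    [0,0,6]
  ],
  "roll": [0,0,0,0,0]
}}

```text
time: 3.85
position: [0.5264, 0.0404, 0.0329]
tool_rot: [1.526, 0.976, -1.524]
ft_force: [-0.3, -0.0, 0.5]
grip_width: 0.343
```

{"name": "jog_arm", "arguments": {
  "claw": [30,30,30,30,30],
  "xyz": [
    [0,0,-15],
    [-20,0,-50],
    [-50,0,-90],
    [-60,0,-110],
    [-60,0,-110]
  ],
  "roll": [0,0,0,0,0]
}}

```text
time: 4.35
position: [0.568, 0.143, 0.0932]
tool_rot: [1.516, 0.985, -1.53]
ft_force: [-15.0, 1.5, 6.6]
grip_width: 0.344
```

```bash
python3 -c "
from h import *
togo(.53,.125,.12,-96.6)
s=get_state();im,d=get_image('wrist');b,db=get_image('side')
np.savez('s3.npz',im=b,d=db,w=im,wd=d,pos=s['position'],rot=s['tool_rot'])
a=[cv2.resize(im,(440,330)),cv2.resize(b[190:270,210:310],(360,330),interpolation=cv2.INTER_CUBIC)]
cv2.imwrite('pics/p3.png',np.hstack(a)[...,::-1])"
```

```text
t 4.35 pos [0.568  0.143  0.0932] down -0.9999 ang -114.8 F [-15.    1.5   6.6] w 30.0 -> d [-26.4 -27.3  32.3] roll -18.2
```

View pics/p3.png

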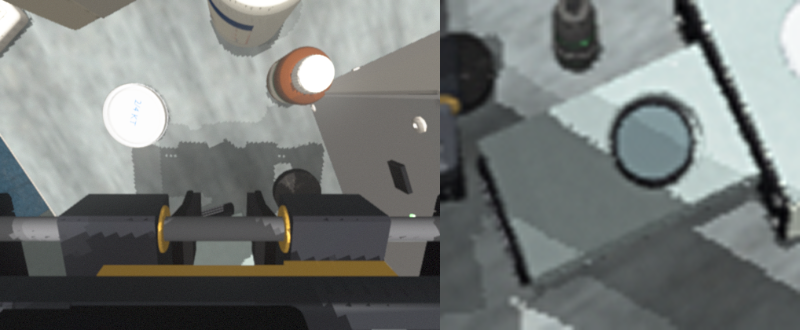

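The filter appears to be in the seat, with the ring at (652,142) in the side half of the picture and the seat rim just visible round it. The wrist force of 15 N in -x means the gripper body touched the big instrument box on the retreat. I'll back off it and turn square to the slider.

{"name": "jog_arm", "arguments": {
  "claw": [30,30,20,10,0],
  "xyz": [
    [-5,-25,10],
    [-15,-27,20],
    [-26,-27,25],
    [-26,-27,25],
    [-26,-27,25]
  ],
  "roll": [0,-6,-12,-18,-18]
}}

```text
time: 4.95
position: [0.5335, 0.1313, 0.1195]
tool_rot: [1.295, 1.164, -1.301]
ft_force: [0.2, -0.1, -0.4]
grip_width: 0.156
```

Run:
```python
from h import *
togo(.5145+.119*.125,.0152+.993*.125,.12,-96.6)
s=get_state();z=np.load("s3.npz")
K,T=cam("side");b=z["im"]
ring=(b.max(2)<70).astype(np.uint8); m=np.zeros_like(ring); m[205:245,252:285]=ring[205:245,252:285]
n,l,st,c=cv2.connectedComponentsWithStats(m);print(st[1:],c[1:])
P=pts(K,T,z["d"])
u0,v0=210+(652-440)*100/360,190+142*80/330;print(u0,v0)
print("centre at z=.029",plane(K,T,[(u0,v0)],.029))
u0,v0=int(u0),int(v0)
for du,dv in((0,0),(-7,0),(7,0),(0,-7),(0,7),(-15,0),(0,14)):print(du,dv,P[v0+dv,u0+du].round(4))
w,d=get_image("wrist");KW,TW=cam("wrist",s);PW=pts(KW,TW,d);np.savez("w4.npz",w=w,d=d,pos=s['position'],rot=s['tool_rot'])
t,dt=get_image("top");np.savez("t4.npz",t=t,d=dt);KT,TT=cam("top");PT=pts(KT,TT,dt)
print("top seat px",proj(KT,TT,[.5145,.0152,.03]),PT[222,266].round(4))
cv2.imwrite("pics/p4.png",np.hstack([cv2.resize(w,(440,330)),cv2.resize(t[190:270,210:310],(360,330),interpolation=cv2.INTER_CUBIC)])[...,::-1])
```

```text
t 4.95 pos [0.5335 0.1313 0.1195] down -0.9999 ang -96.8 F [ 0.2 -0.1 -0.4] w 13.6 -> d [-0.4 -5.1 -7.5] roll -0.2
[[258 214  22  22  91]
 [279 221   1   1   1]
 [284 240   1   1   1]] [[267.61538462 225.04395604]
 [279.         221.        ]
 [284.         240.        ]]
268.8888888888889 224.42424242424244
centre at z=.029 [[0.5138296  0.01955281 0.029     ]]
0 0 [0.5163 0.0203 0.0276]
-7 0 [0.5236 0.0331 0.0284]
7 0 [0.509  0.0074 0.0269]
0 -7 [0.5304 0.0118 0.0285]
0 7 [0.5016 0.0291 0.0286]
-15 0 [0.5314 0.048  0.0303]
0 14 [0.4863 0.0383 0.0318]
top seat px [[265.28039549 221.65152209]] [0.514  0.0137 0.0277]
```

View pics/p4.png

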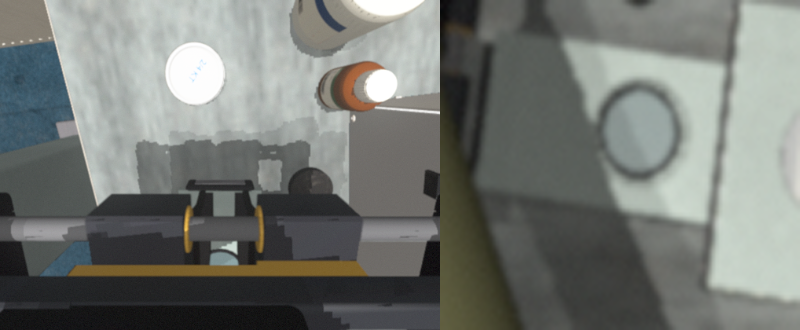

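Depth puts the filter's top flat at about 28 mm on all sides, against about 30–31 mm for the face, and its centre agrees with the seat, so it is seated. Next I'll go down behind the finger plate.

{"name": "jog_arm", "arguments": {
  "claw": [0,0,0,0,0],
  "xyz": [
    [0,-3,-12],
    [40,-5,-12],
    [80,-5,-12],
    [106,-5,-12],
    [106,-5,-12]
  ],
  "roll": [0,0,0,0,0]
}}

```text
time: 5.55
position: [0.5247, 0.145, 0.0093]
tool_rot: [1.291, 1.169, -1.31]
ft_force: [-0.1, 0.0, 0.0]
grip_width: 0.004
```

```bash
python3 -c "
from h import *
togo(.5145+.119*.1095,.0152+.993*.1095,.013,-96.7)
togo(.5145-.119*.0045,.0152-.993*.0045,.013,-96.7)"
```

```text
t 5.55 pos [0.5247 0.145  0.0093] down -0.9998 ang -96.9 F [-0.1  0.   0. ] w 0.3 -> d [-3.9  5.3 20.5] roll -0.2
t 5.55 pos [0.5247 0.145  0.0093] down -0.9998 ang -96.9 F [-0.1  0.   0. ] w 0.3 -> d [ -4.3   5.3 134.6] roll -0.2
```

{"name": "jog_arm", "arguments": {
  "claw": [0,0,0,0,0],
  "xyz": [
    [-4,5,4],
    [-4,5,10],
    [-4,5,16],
    [-4,5,21],
    [-4,5,26]
  ],
  "roll": [0,0,0,0,0]
}}

```text
time: 6.05
position: [0.5281, 0.1192, 0.0146]
tool_rot: [1.295, 1.167, -1.307]
ft_force: [1.7, 3.2, 2.6]
grip_width: 0.005
```

{"name": "jog_arm", "arguments": {
  "claw": [0,0,0,0,0],
  "xyz": [
    [0,0,6],
    [0,0,12],
    [0,0,18],
    [0,0,24],
    [0,0,30]
  ],
  "roll": [0,0,0,0,0]
}}

```text
time: 6.55
position: [0.5245, 0.089, 0.0145]
tool_rot: [1.295, 1.167, -1.306]
ft_force: [0.3, 3.8, 3.0]
grip_width: 0.006
```

```bash
python3 -c "
from h import *
togo(.5145-.119*.0045,.0152-.993*.0045,.013,-96.7)"
```

```text
t 6.55 pos [0.5245 0.089  0.0145] down -0.9998 ang -96.9 F [0.3 3.8 3. ] w 0.5 -> d [ 1.1 -1.  79. ] roll -0.2
```

Moving with about 4 N, as the text says to expect. I'll continue.

{"name": "jog_arm", "arguments": {
  "claw": [0,0,0,0,0],
  "xyz": [
    [0,0,8],
    [0,0,16],
    [0,0,24],
    [0,0,32],
    [0,0,40]
  ],
  "roll": [0,0,0,0,0]
}}

```text
time: 7.05
position: [0.5197, 0.0486, 0.0143]
tool_rot: [1.295, 1.167, -1.306]
ft_force: [1.2, 3.8, 2.7]
grip_width: 0.005
```

{"name": "jog_arm", "arguments": {
  "claw": [0,0,0,0,0],
  "xyz": [
    [0,0,8],
    [0,0,16],
    [0,0,24],
    [0,0,29],
    [0,0,33]
  ],
  "roll": [0,0,0,0,0]
}}

```text
time: 7.55
position: [0.5156, 0.015, 0.0141]
tool_rot: [1.295, 1.167, -1.307]
ft_force: [0.9, 3.0, 2.0]
grip_width: 0.001
```

```bash
python3 -c "
from h import *
togo(.5145-.119*.0045,.0152-.993*.0045,.013,-96.7)"
```

```text
t 7.55 pos [0.5156 0.015  0.0141] down -0.9998 ang -96.9 F [0.9 3.  2. ] w 0.1 -> d [ 1.1 -1.1  4.5] roll -0.2
```

Now into the stop, a millimetre at a time, watching the force.

{"name": "jog_arm", "arguments": {
  "claw": [0,0,0,0],
  "xyz": [
    [0,0,1],
    [0,0,2],
    [0,0,3],
    [0,0,4]
  ],
  "roll": [0,0,0,0]
}}

```text
time: 7.95
position: [0.5152, 0.0117, 0.014]
tool_rot: [1.295, 1.167, -1.306]
ft_force: [1.4, 5.2, 0.6]
grip_width: 0.005
```

{"name": "jog_arm", "arguments": {
  "claw": [0,0,0],
  "xyz": [
    [0,0,1],
    [0,0,2],
    [0,0,2]
  ],
  "roll": [0,0,0]
}}

```text
time: 8.25
position: [0.5152, 0.0117, 0.014]
tool_rot: [1.297, 1.169, -1.304]
ft_force: [2.0, 6.2, 0.3]
grip_width: 0.008
```

{"name": "jog_arm", "arguments": {
  "claw": [0,0,0],
  "xyz": [
    [0,0,3],
    [0,0,5],
    [0,0,5]
  ],
  "roll": [0,0,0]
}}

```text
time: 8.55
position: [0.5152, 0.0117, 0.0141]
tool_rot: [1.3, 1.174, -1.298]
ft_force: [3.7, 12.2, -0.3]
grip_width: 0.001
```

That's a hard stop: 12 N with no movement, within 1 mm of the predicted home position. I'll back off, lift and check.

{"name": "jog_arm", "arguments": {
  "claw": [0,0,0,0,0],
  "xyz": [
    [0,0,-15],
    [0,0,-40],
    [-40,0,-60],
    [-80,0,-80],
    [-120,0,-100]
  ],
  "roll": [0,0,0,0,0]
}}

```text
time: 9.05
position: [0.5273, 0.108, 0.1362]
tool_rot: [1.298, 1.174, -1.301]
ft_force: [0.7, -0.2, -0.1]
grip_width: 0.001
```

Run:
```python
from h import *
togo(.53,.16,.15,-96.7)
b,db=get_image("side");t,dt=get_image("top")
a=[cv2.resize(t[150:250,210:350],(420,330),interpolation=cv2.INTER_CUBIC),cv2.resize(b[150:270,190:350],(380,330),interpolation=cv2.INTER_CUBIC)]
cv2.imwrite("pics/p5.png",np.hstack(a)[...,::-1])
K,T=cam("side");P=pts(K,T,db)
for uv in((214,207),(247,196),(181,276),(319,200)):print(uv,P[uv[1],uv[0]].round(3))
```

```text
t 9.05 pos [0.5273 0.108  0.1362] down -0.9998 ang -96.7 F [ 0.7 -0.2 -0.1] w 0.1 -> d [-13.1  -3.7 -52.1] roll -0.0
(214, 207) [0.482 0.138 0.251]
(247, 196) [0.49  0.075 0.221]
(181, 276) [0.51  0.227 0.016]
(319, 200) [ 0.499 -0.095  0.051]
```

View pics/p5.png

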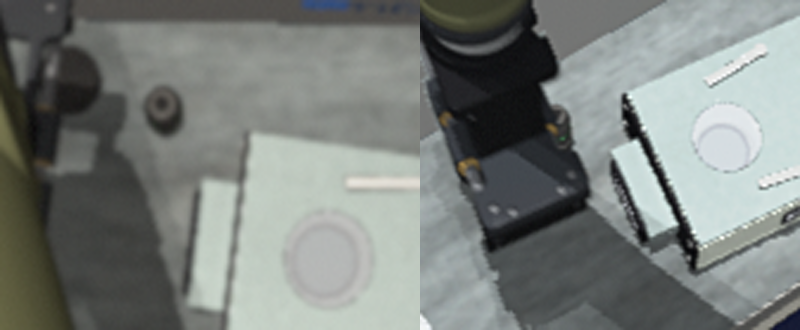

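The slider is home with a short plate stub outside the front. The disc shows concentrically under the window at (328,260), the objective is where it was at full (264,183), the cap (partly hidden by the arm) is where it was, and the robot is clear.

```bash
python3 -c "
from h import *
print(order.close_job())"
```

```text
the job is handed in; nothing more can be done
None
```

The filter is down flat in its seat and the slider is pushed home, so the filter now lies under the window. I handed the job in at about 9 s.

- **Seating the filter:** I nudged it with the two fingertips 30 mm apart, without gripping it. Afterwards its top read about 28 mm all round, just below the slider face at 30–31 mm, and it was centred on the seat.
- **Pushing the slider:** With the fingers closed I pushed the finger plate at about 3–4 N. It reached a hard stop within about 1 mm of the predicted home position, and 12 N moved it no further. The last picture shows the disc concentric under the window.
- **Bystanders:** The objective and dish read where they were at the start. The cap was partly hidden by the arm in the last picture, but what showed was where it had been.
- **One flaw:** While retreating after seating the filter, the gripper body touched the large instrument box behind. The wrist force read about 15 N, under the 40 N limit. I backed off at once, and nothing appeared to shift.
- **Camera disagreement:** The top, side and wrist cameras differed by 2–4 mm on the filter's position, so I used the average.

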